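# Swipe test of a touch bar on a control unit

## Task

Test the long touch bar of the control unit on the bench: with the fingers shut, set the fingertips lightly on its end tile next to the round dot, run them along the bar in one unbroken stroke to the last tile, next to the short straight line marked across its end, and finish with the fingertips still holding that last tile down a little, so the program ends while touching. The bar must be felt to give under the fingers all the way but never be pressed down to its stop. Leave the short bar alone, do not lift, tip or shove the unit, and do not disturb the things around it.

Things in the scene. Friction and masses are not known exactly. Their poses are not given: they have to be found in the camera images.
- unit: Loose grey control unit lying on the bench, 160 x 280 x 30 mm (its x, y, z), about 0.85 kg, on rubber feet, at any yaw. Origin: centre of its underside, z up. Two black touch bars stand 14 mm above its flat top (44 mm above the bench), both along its y: the long one at x = -30 mm, the short one at x = +45 mm. A low knob (22 mm wide, 12 high) at (45, 105) mm and a display are irrelevant.
- bar_dot_end (a point): Centre of the top face of the long bar's end tile next to the round dot; the stroke starts here. The dot, 18 mm wide and 3 mm high, is on the housing 34 mm further out. Axes parallel to the unit's (z up); moves down with the bar.
- bar_mid (a point): Centre of the top face of the whole long bar. Its y axis runs along the bar from the dot end to the line end, z up. The bar is 22 mm wide (x) and 210 mm long (y), seven flush tiles of 30 mm each with thin seams.
- bar_line_end (a point): Centre of the top face of the long bar's last tile, next to the line mark, 180 mm from bar_dot_end; the line mark, a raised strip 44 mm long across the bar's direction, 8 mm wide and 3 mm high, is on the housing 34 mm further out. The stroke ends here, held.
- long_bar (a joint): How far the long bar as a whole is pushed down (m): 0 at rest, 0.010 at its stop. It sinks straight down, level, wherever it is pressed, and springs back: it starts to move at about 0.9 N and takes 700 N/m beyond that (about 3 N at 3 mm, 7.9 N at the stop). A depth of 2 to 6 mm is a good touch.
- short_bar (a joint): How far the short bar (22 x 90 mm, top also 14 mm above the housing, centre at unit x = 45, y = -65 mm) is pushed down (m), 0 at rest; not to be pressed.
- tile1: First tile of the long bar, 22 x 30 mm, at the dot end (bar y -105 to -75 mm). Origin: centre of its top face.
- tile3: Third 30 mm tile of the long bar from the dot end (bar y -45 to -15 mm). Origin: centre of its top face.
- tile5: Fifth 30 mm tile from the dot end (bar y 15 to 45 mm). Origin: centre of its top face.
- tile7: Seventh and last tile, at the line end (bar y 75 to 105 mm). Origin: centre of its top face.
- spool: Bystander: metal solder spool standing up, 52 mm wide, 46 mm high. Origin: centre of its underside.
- tweezers: Bystander: steel tweezers lying flat, 126 mm long, 6 mm high. Origin: middle, underside.
- flux: Bystander: small jar, 32 mm wide, 60 mm high. Origin: centre of its underside.
- relay_board: Bystander: green relay board with blue relays, 75 x 50 x 19 mm. Origin: centre of its underside.
- driver: Bystander: screwdriver lying flat, 160 mm long. Origin: centre, underside.
- screw_tray: Bystander: white open screw tray, 70 x 90 x 22 mm. Origin: centre of its underside.

How it is judged:
On the way, in this order (a step that is already met when the one before it is completed fails the run):
1. fingertips press the tile next to the round dot a little (contact force between the fingers and tile1 above 0.15 N and value of joint long_bar between 0.0005 and 0.009 m), for 0.1 s.
2. the stroke reaches the third tile, bar still pressed (contact force between the fingers and tile3 above 0.15 N and value of joint long_bar between 0.0005 and 0.009 m), for 0.1 s.
3. the stroke reaches the fifth tile, bar still pressed (contact force between the fingers and tile5 above 0.15 N and value of joint long_bar between 0.0005 and 0.009 m), for 0.1 s.
4. the stroke reaches the last tile next to the line mark (contact force between the fingers and tile7 above 0.15 N and value of joint long_bar between 0.0005 and 0.009 m), for 0.1 s.
At the end, for the whole second after the job is handed in: The fingertips still press the last tile (next to the line mark) with more than 0.15 N, the long bar is 0.5 to 9 mm down, the short bar is up, the unit lies flat within 20 mm of where it was, and each bystander is within 20 mm of where it was (all of step 4 and value of joint short_bar below 0.001 m and distance of each of unit, spool, tweezers, flux, relay_board, driver, screw_tray from where it was at the start of the episode below 0.02 m and angle between unit's own z axis and vertical below 0.08 rad); the arm keeps its last pose, push and grip.
It fails at once if the long bar is pressed down to its stop (more than 9 mm) (value of joint long_bar above 0.009 m).
It fails at once if the stroke is broken: the fingertips are low over the bar's middle part (within 60 mm of its middle along it, 20 mm across, TCP less than 45 mm above its top) with the bar not pressed (y of the grasp point in the frame of bar_mid between -0.06 and 0.06 m and x of the grasp point in the frame of bar_mid between -0.02 and 0.02 m and z of the grasp point in the frame of bar_mid below 0.045 m and value of joint long_bar below 0.0003 m).
It fails at once if the short bar is pressed (more than 1.5 mm) (value of joint short_bar above 0.0015 m).
It fails at once if the unit is shoved more than 20 mm, tipped or lifted (more than 8 mm) (distance of unit from where it was at the start of the episode above 0.02 m or angle between unit's own z axis and vertical above 0.08 rad or height (world z) of unit above 0.008 m).
It fails at once if a bystander is moved more than 20 mm or lifted (distance of any of spool, tweezers, flux, relay_board, driver, screw_tray from where it was at the start of the episode above 0.02 m).
It also fails if it takes over 38 s, if anything falls off the work surface, if the arm or the gripper's body presses on something with over 40 N, if the wrist force passes 120 N, or if a joint passes its speed limit or range.

## Robot

A 7-joint arm with a two-finger parallel gripper is mounted at the origin on the work surface. World frame = base frame: x ahead of the robot, y to its left, z up, the work surface at z = 0. Lengths are in m, angles in rad, forces in N, time in s.
With the tool pointing down it reaches from about 0.35 to 0.9 m from the base axis. Payload 7.2 kg.
Tool frame: the origin (TCP) lies between the finger pads, 19 mm behind the fingertips; this is the grasp point; z points along the fingers, y is the line along which they close (so a half turn about z gives the same grasp; the last joint's range is limited). The gripper opens to 88 mm and grips with 3 to 60 N. Pads are 20 mm wide; open, the fingers measure 115 mm over their backs; the gripper's body (75 mm by 178 mm) begins 61 mm behind the grasp point.
Start: joints at [1.166, 0.411, -0.013, 1.596, 0.006, 1.134, -0.082], TCP at [0.207, -0.59, 0.241] pointing down, gripper open.
Joint ranges: [-2.95, 2.95], [-0.29, 1.99], [-1.47, 1.44], [0.14, 2.54], [-1.03, 4.17], [0.13, 1.85], [-2.86, 2.86]. Speed limits (rad/s): [2.39, 2.39, 3.01, 3.01, 3.14, 3.14, 3.14].

## Interface

Orientations are given as a unit quaternion [w, x, y, z].
In Python, from station import status, vision, ctrl gives the robot as it stands. The module is installed in compiled form; this text tells all that it offers.
- The arm moves only by the tool step_arm, never from a script. Its argument "commands" is one flat list of numbers, 7 for each row, row after row: the shift along the tool's x, y, z in mm, then the turn, a rotation vector about the tool's x, y, z in degrees, then the closure, from 0 (fully open) to 1 (shut). In form: [dx, dy, dz, ax, ay, az, claw, dx, dy, dz, ax, ay, az, claw, ...]. A call has 1 to 10 rows; each row shifts and turns the commanded pose from where the row before left it, along the tool's axes as they then stand; what a row does not reach is not made up. A row lasts 1/10 s, in which the tool goes at most 50 mm and 8.59 degrees, less where a joint would pass 70% of its speed; a pose out of reach is approached as far as the arm can. A call with a gripper value outside its range is refused whole. The fingers move at their own pace and stop on an object; "newtons" is the grip in N (left out, the last holds). Time passes only in rows, so rows that do not move let the fingers close. It gives the time, the measured TCP pose, the force, the opening and the grip force at its end, in the units of the state.
- status.sense(): the state, without advancing time (a new reading comes with each control period).
- vision.read_camera(name): name is "scene" or "side" or "wrist"; returns a dict with "frame" (420x560x3 uint8, red, green, blue), "depth" (420x560 float32, m along the optical axis (not along the pixel's ray), 0 where there is no reading), "K" (3x3 intrinsics, pixels), "R" (3x3) and "t" (3): a world point X has camera coordinates R X + t; the wrist camera has in their place "tool_from_camera" (4x4, takes a point from camera to tool coordinates, whose origin is the TCP and whose axes are the flange's). Camera axes: x right, y down, z forward; pixel columns grow to the right and rows downward; lengths in m; the calibration is good to about 2 mm. A picture is of the moment at which its call begins: read the wrist's pose just before it.
- ctrl.hand_in(): hands the job in; it is judged then, once.
Trained networks look in the newest picture that a camera, given by its name, has taken for a name from the list of things; names that differ only in an ending like _2 or _b are one class to them, and where a whole thing is asked for, a point or a joint stands for the part that bears it (a point fixed in the world has none). Each returns a list of dicts, best first, with "confidence" (0 to 1); they miss things now and then, are a little off and sometimes report something else, mostly with a low value. They report only what shows in the picture. A call takes as long as a camera call.
- vision.regions_of(camera, thing): "pixels" (420x560 bool, what is visible of it).
- vision.tip_of(camera, thing): "at" ([x, y, z] in m, in world coordinates, good to about 4 mm: a listed point, or the origin of a listed thing).
The state is a dict: "clock": time; "joints": joint angles; "joint_vel": joint speeds; "effort": joint torques, N m; "ee_pos": TCP position; "tcp_rot": TCP orientation; "force": force on the tool from outside, world axes, zero at the start; "ft_torque": the same for the moment, N m; "width": finger opening in m; "gripper_force": force on a finger pad.
Only numpy, scipy, OpenCV 4.12 (cv2) and the standard library are available. Lean on these libraries where they do the work, as an engineer would, in place of code of your own. Each camera call takes 0.05 s, during which the arm holds its last target. There are 200 camera calls.

## Working session

There is one attempt and no reset: what is moved stays moved. The work goes in short steps, Python scripts to look and compute and a tool call to move; the robot and the scene stay as the last step left them, time stands still between calls to the robot, and variables do not carry over. Pictures are saved under pics/ and viewed, at most 10 in all, crops included, and the job is handed in when it is done.

Besides the shell and the picture viewer there is one more tool, called after ">>>" as name(argument=value, ...), one argument or row to a line, values as JSON. step_arm: Moves the arm, as the interface text tells. Its arguments: {"type":"object","properties":{"commands":{"type":"array"},"newtons":{"type":"number"}},"required":["commands"]}

```bash
mkdir -p pics
python3 - <<'E'
from station import status, vision, ctrl
import cv2,numpy as np
s=status.sense();print(s['clock'],s['ee_pos'],s['tcp_rot'],s['force'],s['width'])
ims=[]
for c in ['scene','side']:
    r=vision.read_camera(c);ims.append(r['frame'])
    cv2.imwrite(f'pics/{c}.png',cv2.resize(r['frame'][:,:,::-1],(784,588)))
    for n in ['bar_dot_end','bar_mid','bar_line_end','unit','short_bar','spool','flux','tile1','tile7','screw_tray','driver','relay_board','tweezers']:
        try: print(c,n,[(np.round(d['at'],3).tolist(),round(d['confidence'],2)) for d in vision.tip_of(c,n)[:2]])
        except Exception as e: print(n,e)
print(status.sense()['clock'])
E
```

```text
0.0 [ 0.20635551 -0.58943432  0.24050586] [-7.98658512e-04  9.85846756e-01  1.67646949e-01 -1.91523736e-04] [-0.46526582  0.08586941  0.60562522] 0.08798730085390218
scene bar_dot_end [([0.506, -0.083, 0.047], 0.68), ([0.597, -0.097, -0.0], 0.68)]
scene bar_mid [([0.589, -0.072, 0.043], 0.95), ([0.501, -0.088, 0.045], 0.63)]
scene bar_line_end [([0.682, -0.057, 0.045], 0.81)]
scene unit [([0.599, -0.097, -0.001], 0.88)]
short_bar it knows: bar_dot_end, bar_line_end, bar_mid, driver, flux, relay_board, screw_tray, spool, tile, tweezers, unit
scene spool [([0.501, 0.021, -0.003], 0.92), ([0.68, -0.057, 0.044], 0.67)]
scene flux [([0.411, -0.128, -0.003], 0.89), ([0.69, -0.24, 0.002], 0.58)]
scene tile1 [([0.621, -0.063, 0.044], 0.77), ([0.684, -0.058, 0.043], 0.58)]
scene tile7 [([0.621, -0.063, 0.044], 0.77), ([0.684, -0.058, 0.043], 0.58)]
scene screw_tray [([0.69, -0.234, 0.002], 0.7)]
scene driver [([0.774, -0.081, 0.0], 0.66)]
scene relay_board [([0.636, 0.033, -0.002], 0.96)]
scene tweezers [([0.559, -0.217, 0.001], 0.82)]
side bar_dot_end [([0.505, -0.084, 0.042], 0.72)]
side bar_mid [([0.593, -0.067, 0.045], 0.58), ([0.601, -0.103, -0.0], 0.29)]
side bar_line_end [([0.681, -0.052, 0.045], 0.81)]
side unit [([0.603, -0.101, -0.001], 0.97), ([0.622, -0.067, 0.044], 0.66)]
short_bar it knows: bar_dot_end, bar_line_end, bar_mid, driver, flux, relay_board, screw_tray, spool, tile, tweezers, unit
side spool [([0.494, 0.019, -0.001], 0.66), ([0.623, -0.067, 0.044], 0.48)]
side flux [([0.41, -0.127, 0.001], 0.92)]
side tile1 [([0.508, -0.087, 0.043], 0.55), ([0.623, -0.067, 0.046], 0.52)]
side tile7 [([0.508, -0.087, 0.043], 0.55), ([0.623, -0.067, 0.046], 0.52)]
side screw_tray [([0.684, -0.234, -0.0], 0.94), ([0.558, -0.226, 0.0], 0.36)]
side driver [([0.769, -0.085, -0.0], 0.89)]
side relay_board [([0.642, 0.036, -0.002], 0.95)]
side tweezers [([0.561, -0.223, -0.003], 0.79)]
1.3
```

View pics/scene.png

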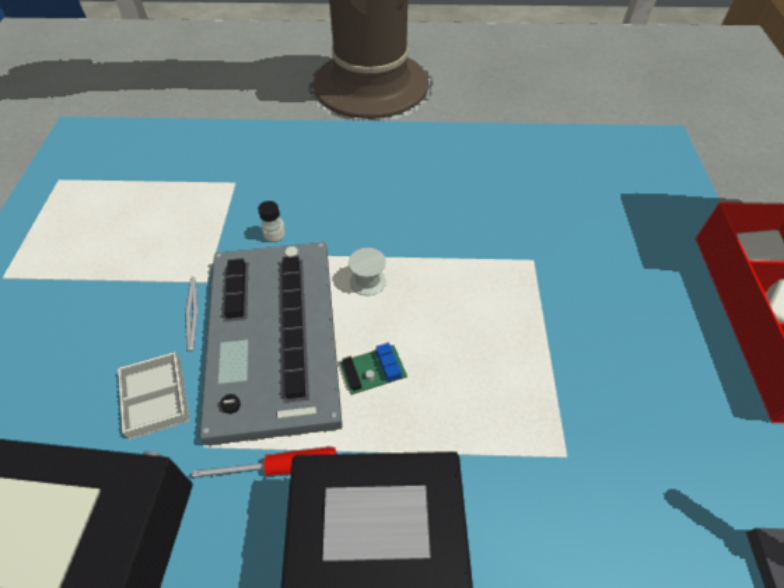

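View pics/side.png

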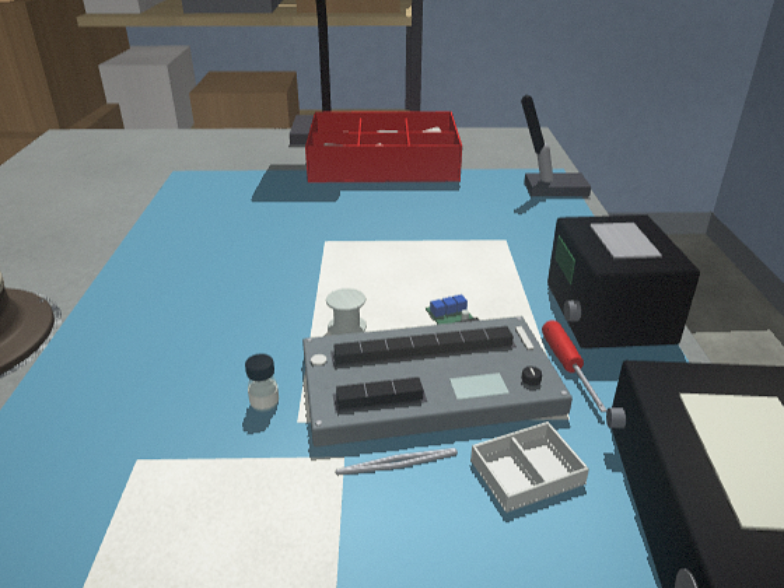

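Dot at the robot-near end (scene px ~291,252), line at the far end (~296,412); the networks agree. I'll refine the bar's axis with depth.

```bash
cat > h.py <<'E'
from station import status, vision, ctrl
import cv2,numpy as np
from scipy.spatial.transform import Rotation as Ro
def bar(c):
    r=vision.read_camera(c);d=r['depth'];v,u=np.indices(d.shape)
    P=np.linalg.inv(r['K'])@np.stack([u,v,np.ones_like(u)]).reshape(3,-1)*d.ravel()
    X=(r['R'].T@(P-np.asarray(r['t']).reshape(3,1))).T
    dark=(r['frame'].reshape(-1,3).max(1)<70)&(d.ravel()>0)
    m=dark&(abs(X[:,2]-.044)<.006)&(X[:,0]>.45)&(X[:,0]<.74)&(X[:,1]>-.125)&(X[:,1]<-.02)
    (cx,cy),wh,a=cv2.minAreaRect((X[m,:2]*1000).astype(np.float32))
    return cx,cy,wh,a,np.median(X[m,2])*1000,m.sum()
def pose():
    s=status.sense();w,x,y,z=s['tcp_rot'];return s,np.array(s['ee_pos']),Ro.from_quat([x,y,z,w])
def go(p,head=None):
    s,t,R=pose();print('clock',s['clock'],'pos',t.round(4),'F',np.round(s['force'],2),'w',s['width'])
    print('tool shift mm',(R.inv().apply(np.array(p)-t)*1000).round(1))
    if head is not None:
        h=np.radians(head);G=Ro.from_matrix(np.array([[np.cos(h),np.sin(h),0],[np.sin(h),-np.cos(h),0],[0,0,-1]]).T)
        print('rotvec deg',np.degrees((R.inv()*G).as_rotvec()).round(2),'shift in final axes',(G.inv().apply(np.array(p)-t)*1000).round(1))
E
python3 - <<'E'
from h import *
print(bar('scene'));print(bar('side'))
go([.506,-.084,.16],9)
E
```

```text
(605.1741333007812, -100.33409118652344, (219.0279541015625, 83.7520523071289), 9.110257148742676, np.float64(44.659915673957734), np.int64(1280))
(606.4505615234375, -74.60374450683594, (75.81678009033203, 228.8624267578125), 82.85960388183594, np.float64(42.5241549793655), np.int64(1073))
clock 1.4 pos [ 0.2065 -0.5899  0.2413] F [-0.36 -0.12 -0.11] w 0.087958750114309
tool shift mm [ 449.9 -378.5   81.3]
rotvec deg [-0.  -0.  10.3] shift in final axes [ 374.9 -452.8   81.3]
```

>>> step_arm(
  commands=[0,0,0,0,0,5.15,1,0,0,0,0,0,5.15,1,25,-30,0,0,0,0,1,25,-30,0,0,0,0,1,25,-30,0,0,0,0,1,25,-30,0,0,0,0,1,25,-30,0,0,0,0,1,25,-30,0,0,0,0,1,25,-30,0,0,0,0,1,0,0,0,0,0,0,1],
  newtons=20,
)

```text
clock: 2.4
ee_pos: [0.3497, -0.3505, 0.2417]
tcp_rot: [-0.001, 0.997, 0.082, 0.001]
force: [0.7, -0.7, -0.1]
width: 0.011
gripper_force: 0.0
```

```bash
cat >> h.py <<'E'
def bar(c,cen=(.593,-.0695),head=9.1):
    r=vision.read_camera(c);d=r['depth'];v,u=np.indices(d.shape)
    P=np.linalg.inv(r['K'])@np.stack([u,v,np.ones_like(u)]).reshape(3,-1)*d.ravel()
    X=(r['R'].T@(P-np.asarray(r['t']).reshape(3,1))).T
    h=np.radians(head);L=(X[:,:2]-cen)@np.array([[np.cos(h),-np.sin(h)],[np.sin(h),np.cos(h)]])
    m=(d.ravel()>0)&(abs(X[:,2]-.044)<.005)&(abs(L[:,0])<.135)&(abs(L[:,1])<.028)&(r['frame'].reshape(-1,3).max(1)<90)
    q=(X[m,:2]*1000).astype(np.float32);(rc)=cv2.minAreaRect(q)
    l=np.percentile(L[m],[1,50,99],axis=0)*1000
    vx=cv2.fitLine(q,cv2.DIST_HUBER,0,.01,.01).ravel()
    return rc,l.round(1).tolist(),'fit head',np.degrees(np.arctan2(vx[1],vx[0])),vx[2:],np.median(X[m,2])*1000,m.sum()
E
python3 - <<'E'
from h import *
print(bar('scene'));print(bar('side'))
go([.506,-.084,.16],9)
E
```

```text
(((595.4114379882812, -70.75297546386719), (210.60455322265625, 22.412601470947266), 9.06591796875), [[-99.3, -12.5], [17.7, -1.5], [106.3, 9.3]], 'fit head', np.float32(9.139882), array([606.5521, -68.7819], dtype=float32), np.float64(44.76936156721491), np.int64(1276))
(((594.6456298828125, -72.74738311767578), (210.35830688476562, 24.525836944580078), 8.880887985229492), [[-102.1, -14.3], [-2.5, -5.5], [103.4, 7.5]], 'fit head', np.float32(8.899773), array([593.1629 , -75.10912], dtype=float32), np.float64(42.68304564000602), np.int64(1104))
clock 2.5 pos [ 0.3469 -0.3548  0.2416] F [-0.6   0.34  0.31] w 0.0032626958492257678
tool shift mm [ 200.  -242.2   81.5]
rotvec deg [ 0.04 -0.01  0.12] shift in final axes [ 199.5 -242.6   81.6]
```

>>> step_arm(
  commands=[25,-30,0,0,0,0,1,25,-30,0,0,0,0,1,25,-30,0,0,0,0,1,25,-30,0,0,0,0,1,25,-30,20,0,0,0,1,25,-30,30,0,0,0,1,25,-30,30,0,0,0,1,24,-33,30,0,0,0,1,0,0,30,0,0,0,1,0,0,0,0,0,0,1],
)

```text
clock: 3.5
ee_pos: [0.5026, -0.0848, 0.0982]
tcp_rot: [-0.001, 0.997, 0.079, -0.003]
force: [-0.0, -1.3, 0.3]
width: 0.0004
gripper_force: 0.0
```

Run:
```python
from h import *
go([.506,-.0853,.063],9)
r=vision.read_camera('side');cv2.imwrite('pics/s2.png',cv2.resize(r['frame'][200:330,190:430,::-1],(780,422)))
go([.506,-.0853,.063],9)
```

```text
clock 3.5 pos [ 0.5026 -0.0848  0.0982] F [-0.04 -1.34  0.28] w 0.0003520940491616096
tool shift mm [ 3.5  1.1 35.2]
rotvec deg [-0.1   0.38  0.02] shift in final axes [ 3.2  1.  35.2]
clock 3.55 pos [ 0.5035 -0.0858  0.1002] F [-0.73  0.13 -0.07] w 0.0006233249462308057
tool shift mm [ 2.7 -0.1 37.2]
rotvec deg [-0.03  0.25 -0.08] shift in final axes [ 2.5 -0.1 37.2]
```

View pics/s2.png

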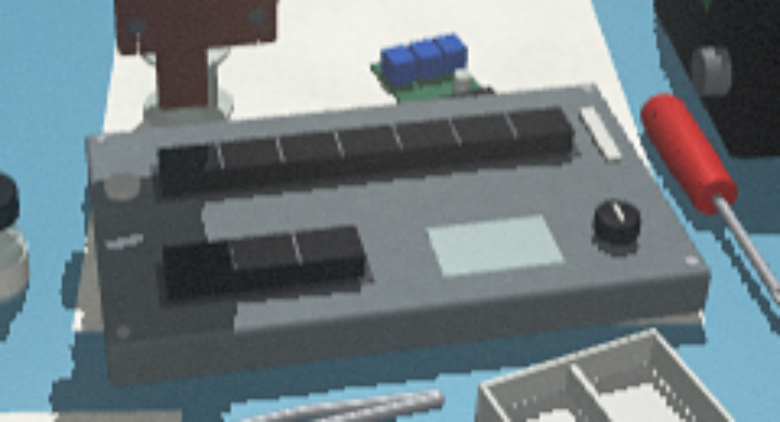

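The closed fingers (px ~185,90) sit above the first tile (~185,160). Descend.

>>> step_arm(
  commands=[2,0,10,0,0,0,1,0,0,10,0,0,0,1,0,0,8,0,0,0,1,0,0,4,0,0,0,1,0,0,0,0,0,0,1,0,0,0,0,0,0,1],
)

```text
clock: 4.15
ee_pos: [0.5069, -0.0842, 0.0699]
tcp_rot: [0.0, 0.997, 0.078, 0.0]
force: [-0.1, 0.5, 0.4]
width: 0.0003
gripper_force: 0.0
```

>>> step_arm(
  commands=[0,0,2,0,0,0,1,0,0,1,0,0,0,1,0,0,1,0,0,0,1,0,0,0,0,0,0,1,0,0,0,0,0,0,1],
)

```text
clock: 4.65
ee_pos: [0.5068, -0.0841, 0.0657]
tcp_rot: [0.0, 0.997, 0.078, 0.0]
force: [0.0, -0.3, -1.5]
width: 0.0005
gripper_force: 0.0
```

>>> step_arm(
  commands=[0,0,1,0,0,0,1,0,0,1,0,0,0,1,0,0,1,0,0,0,1,0,0,1,0,0,0,1,0,0,1,0,0,0,1,0,0,0,0,0,0,1,0,0,0,0,0,0,1],
)

```text
clock: 5.35
ee_pos: [0.5069, -0.0841, 0.0608]
tcp_rot: [0.0, 0.997, 0.078, 0.0]
force: [-0.8, -0.0, 2.6]
width: 0.0006
gripper_force: 1.2
```

Run:
```python
from h import *
Z=[];F=[]
for i in range(8):
    vision.read_camera('side');s=status.sense();Z.append(s['ee_pos']);F.append(s['force'])
print(np.mean(Z,0).round(4),np.mean(F,0).round(2),np.std(F,0).round(2))
go([.684,-.057,.059],9)
```

```text
[ 0.5068 -0.0841  0.0608] [-0.65  0.2   2.17] [0.24 0.36 0.18]
clock 5.75 pos [ 0.5068 -0.0841  0.0607] F [-0.19  0.61  2.44] w 0.0007194399370936643
tool shift mm [179.2   0.9   1.7]
rotvec deg [ 0. -0. -0.] shift in final axes [179.2   0.9   1.7]
```

>>> step_arm(
  commands=[0,0,1,0,0,0,1,0,0,1,0,0,0,1,0,0,0,0,0,0,1,2,0,0,0,0,0,1,4,0,0,0,0,0,1,5,0,0,0,0,0,1,5,0,0,0,0,0,1,5,0,0,0,0,0,1,5,0,0,0,0,0,1,5,0,0,0,0,0,1],
)

```text
clock: 6.75
ee_pos: [0.5379, -0.0792, 0.0587]
tcp_rot: [-0.0, 0.997, 0.078, -0.0]
force: [-2.0, -1.0, 4.0]
width: 0.0004
gripper_force: 2.0
```

Run:
```python
from h import *
F=[]
for i in range(6):
    vision.read_camera('side');F.append(status.sense()['force'])
print(np.mean(F,0).round(2))
go([.684,-.057,.059],9)
```

```text
[ 0.95 -0.07  4.12]
clock 7.05 pos [ 0.5387 -0.079   0.0592] F [2.1  0.93 3.63] w 0.0007223037134117096
tool shift mm [147.    1.    0.6]
rotvec deg [ 0.01 -0.15  0.01] shift in final axes [147.    1.    0.2]
```

>>> step_arm(
  commands=[5,0,0,0,0,0,1,6,0,0,0,0,0,1,6,0,0,0,0,0,1,6,0,0,0,0,0,1,6,0,0,0,0,0,1,6,0,0,0,0,0,1,6,0,0,0,0,0,1,6,0,0,0,0,0,1,6,0,0,0,0,0,1,6,0,0,0,0,0,1],
)

```text
clock: 8.05
ee_pos: [0.5962, -0.0699, 0.0587]
tcp_rot: [-0.0, 0.997, 0.078, 0.0]
force: [-1.6, -0.7, 3.8]
width: 0.0004
gripper_force: 1.9
```

Run:
```python
from h import *
F=[]
for i in range(4):
    vision.read_camera('side');F.append(status.sense()['force'])
print(np.mean(F,0).round(2), [d['at'] for d in vision.tip_of('side','unit')[:1]])
go([.684,-.057,.059],9)
```

```text
[0.76 0.1  3.57] [[0.602, -0.0996, -0.0033]]
clock 8.3 pos [ 0.5971 -0.0697  0.0592] F [3.13 0.44 3.71] w 0.0003072200555188498
tool shift mm [87.8  1.   0.5]
rotvec deg [ 0.01 -0.17  0.01] shift in final axes [87.8  1.   0.2]
```

Steady pressure, unit still in place; continue.

>>> step_arm(
  commands=[5,0,0,0,0,0,1,6,0,0,0,0,0,1,6,0,0,0,0,0,1,6,0,0,0,0,0,1,6,0,0,0,0,0,1,6,0,0,0,0,0,1,6,0,0,0,0,0,1,6,0,0,0,0,0,1,6,0,0,0,0,0,1,6,0,0,0,0,0,1],
)

```text
clock: 9.3
ee_pos: [0.6545, -0.0608, 0.0587]
tcp_rot: [0.0, 0.997, 0.078, 0.0]
force: [-3.1, -0.5, 3.9]
width: 0.0008
gripper_force: 1.9
```

>>> step_arm(
  commands=[6,0,0,0,0,0,1,6,0,0,0,0,0,1,6,0,0,0,0,0,1,5,0,0,0,0,0,1,4,0,0,0,0,0,1,0,0,0,0,0,0,1,0,0,0,0,0,0,1,0,0,0,0,0,0,1],
)

```text
clock: 10.1
ee_pos: [0.6815, -0.0565, 0.0592]
tcp_rot: [-0.0, 0.997, 0.078, 0.001]
force: [1.3, -0.1, 1.8]
width: 0.0004
gripper_force: 1.8
```

Run:
```python
from h import *
F=[]
for i in range(4):
    r=vision.read_camera('side');F.append(status.sense()['force'])
print(np.mean(F,0).round(2), [d['at'] for d in vision.tip_of('side','unit')[:1]])
cv2.imwrite('pics/s3.png',cv2.resize(r['frame'][200:330,190:430,::-1],(780,422)))
go([.684,-.057,.059],9)
```

```text
[2.57 0.18 3.25] [[0.6016, -0.1028, 0.0013]]
clock 10.35 pos [ 0.6814 -0.0564  0.0592] F [ 3.35 -0.18  4.68] w 0.0007425165638076218
tool shift mm [2.5 1.  0.2]
rotvec deg [ 0.  -0.1  0. ] shift in final axes [2.5 1.  0.2]
```

View pics/s3.png

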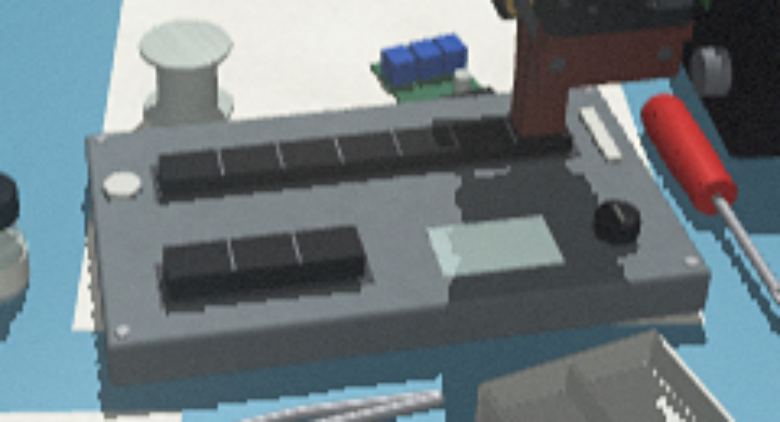

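The fingertips (px ~540,130) rest on the last tile beside the line mark, with the bar sunk and the unit unmoved. Handing in.

```bash
python3 -c "
from station import ctrl
print(ctrl.hand_in())"
```

```text
the job is handed in; nothing more can be done
None
```

I ran one unbroken stroke along the long bar from the dot end to the line end, pressing about 3–4 mm deep, and handed in the job at about 10 s with the fingertips still holding the last tile; no verdict was shown.

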